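Leak-check the range's gas pipe with a pen detector

TASK

Turn on the gas by swinging the supply valve's lever a quarter turn, fully open, in line with the pipe; then take the pen-shaped gas detector from its stand and draw its tip slowly, a few centimetres a second, along the top of the pipe from the valve outlet, round both elbows, to the burner cock, keeping the tip within about a centimetre of the metal without pressing on it. Finish by putting the detector back upright and fully home in its stand, with the gas left on and the dishes, bottle and bowl left alone.

Things in the scene. Friction and masses are not known exactly. Their poses are not given: they have to be found in the camera images.
- valve_lever (a joint): lever of the brass ball valve, a level bar turning about the valve's upright stem. 0 = shut: it points along gas_line -x, square to the pipe. Grows counter-clockwise from above to 1.571 = fully open, at a stop: it points along gas_line -y, in line with the pipe. It takes 0.22 N m to turn (3 N at the sleeve) and stays where it is left
- valve_stem (a point): point on the lever's turning axis at the lever's mid-height, 130 mm above the counter; the pipe beneath has its top at 86 mm
- lever_grip (a point): centre of the lever's grey sleeve (70 mm long, 22 mm wide, 12 mm thick), 77 mm from the stem's axis; the lever's free end is 112 mm from the axis. At the open position the highest metal under the sleeve is at 92 mm
- gas_line: fixed dark steel gas pipe, 21 mm thick, axis 75 mm high, and the range it feeds. Origin: on the counter under the middle of the cross run. Axes (mm): riser at (55,-220); run along +y at x=55, valve at y=-150, union at y=-62; elbows at (55,0) and (-55,0); last run along +y at x=-55 to a brass cock, y=186 to 258. Tops: pipe 86, elbows 92, union 94. Range: x 0 to 340, y 60 to 400, 166 high
- detector_grip (a point): middle of the black handle (25 mm diameter, 92 mm long) of the pen-shaped gas detector, rigid, 170 mm long, about 90 g; 122 mm above its tip and 57 mm above the underside of its collar (37 mm diameter, 6 mm thick); the handle begins on top of the collar; z runs from the tip up the pen
- detector_tip (a point): end of the detector's slim steel probe (8 mm diameter, 30 mm long), the lowest point of the pen; a cone widens from the probe to the 22 mm shank below the collar
- stand_mouth (a point): centre of the round well in the top of the fixed grey charging stand (76 mm square, 75 mm high); the well is 28 mm wide and 68 mm deep. The detector stands in it upright, tip down, shank in the well, collar resting on the top, handle's middle 57 mm above this point
- stand_tip_rest (a point): where the detector's tip is when it is fully home in the stand: on the well's axis, 65 mm below the mouth, 10 mm above the counter
- dishes: bystander: stack of five pale blue dishes, 162 mm across, 65 mm high; origin at the centre of its underside
- sauce: bystander: amber sauce bottle, 64 mm diameter, 190 mm tall; origin at the centre of its underside
- bowl: bystander: steel bowl, 120 mm across, 55 mm high; origin at the centre of its underside
- check_1 (a point): point 1 of 8 along the check, on top of the metal: the pipe where it leaves the supply valve (start of the check)
- check_2 (a point): point 2 of 8 along the check, on top of the metal: the union (hexagon nut) on the first run
- check_3 (a point): point 3 of 8 along the check, on top of the metal: the first elbow
- check_4 (a point): point 4 of 8 along the check, on top of the metal: the clip in the middle of the short cross run
- check_5 (a point): point 5 of 8 along the check, on top of the metal: the second elbow
- check_6 (a point): point 6 of 8 along the check, on top of the metal: the last run, 65 mm past the second elbow
- check_7 (a point): point 7 of 8 along the check, on top of the metal: the last run, 125 mm past the second elbow
- check_8 (a point): point 8 of 8 along the check, on top of the metal: the pipe where it enters the burner cock (end of the check)
There are look-alikes about, which are no part of the job. There is more than one size of the part that bears detector_grip; the job needs the larger.

How it is judged:
By the outcome, as a careful person would: the job done as asked, in the order asked, and still so for the second after the job is handed in, with the robot touching nothing.
It also fails if it takes over 72 s, if anything falls off the work surface, if the arm or the gripper's body presses on something with over 40 N, if the wrist force passes 120 N, or if a joint passes its speed limit or range.

ROBOT

A 6-joint arm with a two-finger parallel gripper is mounted at the origin on the work surface. World frame = base frame: x ahead of the robot, y to its left, z up, the work surface at z = 0. Lengths are in m, angles in rad, forces in N, time in s.
With the tool pointing down it reaches from about 0.225 to 0.875 m from the base axis. Payload 3.4 kg.
Tool frame: the origin (TCP) lies at the very end of the fingers, on their centre line; the grasp point (between the pads) lies 19 mm behind it (grip_depth is the distance from the TCP to the grasp point, in m); x points along the fingers, z is the direction in which the jaws open and shut, and the axes are right-handed (so a half turn about x gives the same grasp; the last joint's range is limited). The gripper opens to 85 mm and grips with 20 to 120 N. Pads are 22 mm wide; open, the fingers measure 114 mm over their backs; the gripper's body (76 mm by 85 mm) begins 54 mm behind the grasp point. The pads swing forward as they close: fully open they stand 13 mm farther back than shut.
Start: joints at [1.047, 0.276, 1.505, -0, 1.361, -0.121], TCP at [0.225, 0.529, 0.231] pointing down, gripper open.
Joint ranges: [-2.89, 2.89], [-0.75, 2.08], [0.22, 2.7], [-1.18, 4.32], [0.11, 2.71], [-2.7, 2.7]. Speed limits (rad/s): [2.57, 2.57, 3.14, 3.14, 3.14, 3.14].

INTERFACE

Orientations are given as a unit quaternion [w, x, y, z].
In Python, from rig import get_state, get_image, sign_off, grip_depth gives the robot as it stands. The module is installed in compiled form; this text tells all that it offers.
- The arm moves only by the tool arm_command, never from a script. Its argument "series" is a list of rows, each an object with "dp": the shift along the tool's x, y, z scaled (see below), a list of three; "angular": the turn, a rotation vector about the tool's x, y, z scaled (see below), a list of three; "gripper": the finger opening in mm, from 0 to 85.4. A call has exactly 8 rows; each row shifts and turns the pose as measured when the row begins, along the tool's axes as they then stand; what a row does not reach is not made up. The controller multiplies each number of a shift by 0.12 m and each number of a turn by 90 degrees. A row lasts 1/8 s, in which the tool goes at most 62.5 mm and 10.7 degrees, less where a joint would pass 70% of its speed; a pose out of reach is approached as far as the arm can. A call with a number of a shift or a turn outside -1 to 1 is refused whole. A call with a gripper value outside its range is refused whole. The fingers move at their own pace and stop on an object; "grip_force" is the grip in N (left out, the last holds). Time passes only in rows, so rows that do not move let the fingers close, or fill a call up. It gives the time, the measured TCP pose, the force and the opening at its end, in the units of the state.
- get_state(): the state, without advancing time (a new reading comes with each control period).
- get_image(name): name is "side" or "top" or "wrist"; returns a dict with "image" (420x560x3 uint8, blue, green, red), "depth" (420x560 float32, m along the optical axis (not along the pixel's ray), 0 where there is no reading), "mtx" (3x3 intrinsics, pixels), "view" (4x4, takes a point from world to camera coordinates); the wrist camera has in their place "mount" (4x4, takes a point from camera to tool coordinates, whose origin is the TCP and whose axes are the tool frame's). Camera axes: x right, y up, looking along -z (the intrinsics and any distortion apply to the point x, -y, -z); pixel columns grow to the right and rows downward; lengths in m; the calibration is good to about 2 mm. A picture is of the moment at which its call begins: read the wrist's pose just before it.
- sign_off(): hands the job in, once; it reports no verdict.
The state is a dict: "clock": time; "qpos": joint angles; "qd": joint speeds; "effort": joint torques, N m; "position": TCP position; "ee_rot": TCP orientation; "contact_force": force on the tool from outside, world axes, zero at the start; "moment": the same for the moment, N m; "width": finger opening in m.
Only numpy, scipy, OpenCV 4.12 (cv2) and the standard library are available. Lean on these libraries where they do the work, as an engineer would, in place of code of your own. Each camera call takes 0.05 s, during which the arm holds its last target. There are 200 camera calls.

## Working session

There is one attempt and no reset: what is moved stays moved. The work goes in short steps, Python scripts to look and compute and a tool call to move; the robot and the scene stay as the last step left them, time stands still between calls to the robot, and variables do not carry over. Pictures are saved under pics/ and viewed, about 8 in all and at most 12, crops included, and the job is handed in when it is done.

Besides the shell and the picture viewer there is one more tool, called as name(argument=value, ...), one argument or row to a line, values as JSON. arm_command: Moves the arm, as the interface text tells. Its arguments: {"type":"object","properties":{"series":{"type":"array","items":{"type":"object","properties":{"dp":{"type":"array","items":{"type":"number"}},"angular":{"type":"array","items":{"type":"number"}},"gripper":{"type":"number"}}}},"grip_force":{"type":"number"}},"required":["series"]}

```bash
mkdir -p pics; cat > h.py <<'E'
import numpy as np, cv2
from rig import get_state, get_image, grip_depth
def ray(im,u,v):
    K=im["mtx"];p=np.linalg.inv(K)@[u,v,1.]
    d=np.array([p[0],-p[1],-p[2]]);V=np.linalg.inv(im["view"])
    return V[:3,3],V[:3,:3]@d
def onz(im,u,v,z):
    o,d=ray(im,u,v);return o+d*(z-o[2])/d[2]
def dep(im,u,v):
    o,d=ray(im,u,v);return o+d*im["depth"][int(v),int(u)]
def proj(im,p):
    c=im["view"]@np.r_[p,1];q=im["mtx"]@[c[0],-c[1],-c[2]];return q[:2]/q[2]
def cloud(im):
    v,u=np.mgrid[0:420,0:560];K=im["mtx"];z=im["depth"]
    c=np.stack([(u-K[0,2])/K[0,0]*z,-(v-K[1,2])/K[1,1]*z,-z,np.ones_like(z)],-1)
    return (c@np.linalg.inv(im["view"]).T)[...,:3]
E
python3 - <<'E'
from h import *
import pickle
print(get_state()["clock"],get_state()["ee_rot"],grip_depth)
for n in("top","side"):
    im=get_image(n);pickle.dump(im,open(n+".pkl","wb"));cv2.imwrite(f"pics/{n}0.png",im["image"])
    print(np.round(im["mtx"],1).tolist(),np.round(np.linalg.inv(im["view"]),2).tolist(),[k for k in im])
E
```

```text
0.0 [ 0.58933239 -0.39015981  0.59049042  0.38959431] 0.0187
[[441.2, 0.0, 285.6], [0.0, 441.2, 217.6], [0.0, 0.0, 1.0]] [[0.0, 1.0, -0.07, 0.43], [-1.0, 0.0, -0.02, -0.01], [-0.02, 0.07, 1.0, 1.34], [0.0, 0.0, 0.0, 1.0]] ['image', 'depth', 'mtx', 'view']
[[424.9, 0.0, 280.4], [0.0, 424.9, 212.4], [0.0, 0.0, 1.0]] [[0.98, 0.12, -0.17, 0.35], [-0.21, 0.49, -0.84, -0.83], [-0.01, 0.86, 0.51, 0.63], [0.0, 0.0, 0.0, 1.0]] ['image', 'depth', 'mtx', 'view']
```

View pics/top0.png

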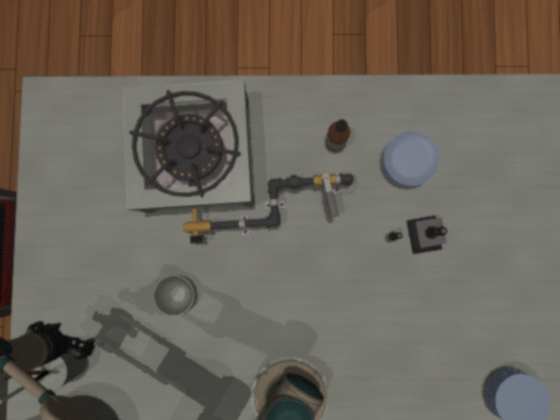

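View pics/side0.png

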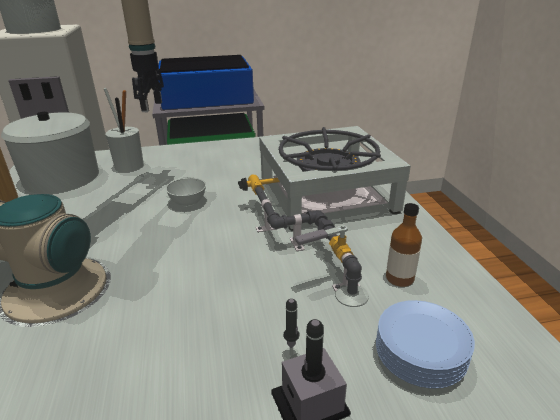

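```bash
python3 - <<'E'
from h import *
import pickle
t=pickle.load(open("top.pkl","rb"));s=pickle.load(open("side.pkl","rb"))
P=cloud(t)
def show(u,v,z):print((u,v),"on z",z,np.round(onz(t,u,v,z),3),"depth",np.round(dep(t,u,v),3))
for a in [(347,180,.09),(275,187,.09),(275,222,.09),(210,225,.086),(337,205,.136),(437,231,.18),(394,236,.1),(425,225,.075),(338,130,.19),(410,160,.065),(175,295,.055)]:show(*a)
# dark pipe pixels at pipe-top heights
hsv=cv2.cvtColor(t["image"],cv2.COLOR_BGR2HSV)
m=(P[...,2]>.07)&(P[...,2]<.092)&(hsv[...,2]<90)
for nm,(u0,u1,v0,v1) in dict(last=(207,262,205,240),cross=(262,290,193,214),run1=(283,312,170,200)).items():
    q=P[v0:v1,u0:u1][m[v0:v1,u0:u1]]; q=q[q[:,2]>.08]
    vx,vy,x,y=cv2.fitLine(q[:,:2].astype(np.float32),cv2.DIST_HUBER,0,.01,.01).ravel()
    print(nm,len(q),np.round([x,y,np.degrees(np.arctan2(vy,vx))],3),q[:,2].max())
# stand top
m2=(abs(P[...,2]-.075)<.006); q=P[205:260,400:460][m2[205:260,400:460]].astype(np.float32)
print("stand",len(q),cv2.minAreaRect(q[:,:2]))
# lever
q=P[165:225,315:350]; q=q[(q[...,2]>.115)&(q[...,2]<.145)].astype(np.float32)
print("lever",len(q),cv2.minAreaRect(q[:,:2]),q[:,2].max())
# pens
for b in [(380,220,408,250),(420,215,460,245)]:
    q=P[b[1]:b[3],b[0]:b[2]].reshape(-1,3); k=q[:,2]>q[:,2].max()-.01; print("pen",q[:,2].max(),q[k].mean(0),k.sum())
a=cv2.resize(t["image"][160:260,255:465],None,fx=3.8,fy=3.8,interpolation=cv2.INTER_CUBIC)
b=cv2.resize(s["image"][280:420,250:390],None,fx=1.45,fy=1.45,interpolation=cv2.INTER_CUBIC)
c=np.zeros((a.shape[0]+b.shape[0],a.shape[1],3),np.uint8);c[:a.shape[0]]=a;c[a.shape[0]:,:b.shape[1]]=b
cv2.imwrite("pics/c1.png",c)
E
```

```text
(347, 180) on z 0.09 [ 0.633 -0.166  0.09 ] depth [ 0.633 -0.166  0.088]
(275, 187) on z 0.09 [0.612 0.04  0.09 ] depth [0.613 0.04  0.088]
(275, 222) on z 0.09 [0.512 0.04  0.09 ] depth [0.512 0.04  0.087]
(210, 225) on z 0.086 [0.503 0.226 0.086] depth [0.503 0.225 0.09 ]
(337, 205) on z 0.136 [ 0.556 -0.132  0.136] depth [ 0.57  -0.145  0.002]
(437, 231) on z 0.18 [ 0.483 -0.389  0.18 ] depth [ 0.484 -0.394  0.165]
(394, 236) on z 0.1 [ 0.472 -0.295  0.1  ] depth [ 0.472 -0.293  0.11 ]
(425, 225) on z 0.075 [ 0.505 -0.389  0.075] depth [ 0.505 -0.389  0.077]
(338, 130) on z 0.19 [ 0.75  -0.131  0.19 ] depth [ 0.756 -0.133  0.169]
(410, 160) on z 0.065 [ 0.695 -0.353  0.065] depth [ 0.697 -0.355  0.056]
(175, 295) on z 0.055 [0.301 0.331 0.055] depth [0.296 0.345 0.003]
last 303 [  0.508   0.156 -86.074] 0.0910854473668048
cross 98 [0.565 0.044 5.426] 0.09139487914755229
run1 200 [ 6.2800e-01 -2.2000e-02 -8.6436e+01] 0.09199460104647317Traceback (most recent call last):
  File "<stdin>", line 16, in <module>
cv2.error: OpenCV(4.12.0) /io/opencv/modules/imgproc/src/convhull.cpp:143: error: (-215:Assertion failed) total >= 0 && (depth == CV_32F || depth == CV_32S) in function 'convexHull'
```

```bash
python3 - <<'E'
from h import *
import pickle
t=pickle.load(open("top.pkl","rb"));s=pickle.load(open("side.pkl","rb"))
P=cloud(t)
def mar(b,z0,z1):
    q=P[b[1]:b[3],b[0]:b[2]].reshape(-1,3); q=q[(q[:,2]>z0)&(q[:,2]<z1)]
    print(len(q),cv2.minAreaRect(np.ascontiguousarray(q[:,:2],np.float32)) if len(q) else "",q.mean(0))
print("stand");mar((405,210,460,260),.07,.081)
print("lever");mar((315,165,350,225),.118,.15)
print("pens")
for b in [(380,220,408,250),(425,215,460,245)]:
    q=P[b[1]:b[3],b[0]:b[2]].reshape(-1,3); k=q[:,2]>q[:,2].max()-.012; print(q[:,2].max(),q[k].mean(0),k.sum())
print("sidepen")
Ps=cloud(s)
for b in [(283,295,300,350),(303,318,326,370)]:
    q=Ps[b[1]:b[3],b[0]:b[2]].reshape(-1,3); q=q[q[:,0]<.6]
    for z in (.03,.06,.09,.12,.15,.175):
        k=abs(q[:,2]-z)<.008
        if k.sum(): print(z,k.sum(),q[k].mean(0).round(3))
    print(q[:,2].max())
a=cv2.resize(t["image"][160:260,255:465],None,fx=3.8,fy=3.8,interpolation=cv2.INTER_CUBIC)
b=cv2.resize(s["image"][280:420,250:390],None,fx=1.45,fy=1.45,interpolation=cv2.INTER_CUBIC)
d=cv2.resize(s["image"][170:310,225:375],None,fx=1.45,fy=1.45,interpolation=cv2.INTER_CUBIC)
c=np.zeros((a.shape[0]+b.shape[0],a.shape[1],3),np.uint8);c[:a.shape[0]]=a;c[a.shape[0]:,:b.shape[1]]=b;c[a.shape[0]:,300:300+d.shape[1]]=d
cv2.imwrite("pics/c1.png",c)
E
```

```text
stand
533 ((0.48467692732810974, -0.4045467972755432), (0.07590724527835846, 0.07696285843849182), 9.6363525390625) [ 0.48412584 -0.40032829  0.07575783]
lever
317 ((0.5856092572212219, -0.11169607192277908), (0.12169032543897629, 0.02172441966831684), 13.210366249084473) [ 0.58077644 -0.11284827  0.13582863]
pens
1.3431028622239012 [ 0.43275462 -0.01371023  1.34310286] 1
1.3431028622239012 [ 0.43275462 -0.01371023  1.34310286] 4
sidepen
0.03 24 [ 0.472 -0.305  0.033]
0.06 130 [ 0.472 -0.306  0.058]
0.09 77 [ 0.472 -0.307  0.09 ]
0.12 78 [ 0.471 -0.307  0.12 ]
0.6276108018568399
0.09 45 [ 0.479 -0.408  0.093]
0.12 119 [ 0.481 -0.412  0.12 ]
0.15 129 [ 0.481 -0.412  0.15 ]
0.175 235 [ 0.483 -0.408  0.177]
0.6276108018568399
```

View pics/c1.png

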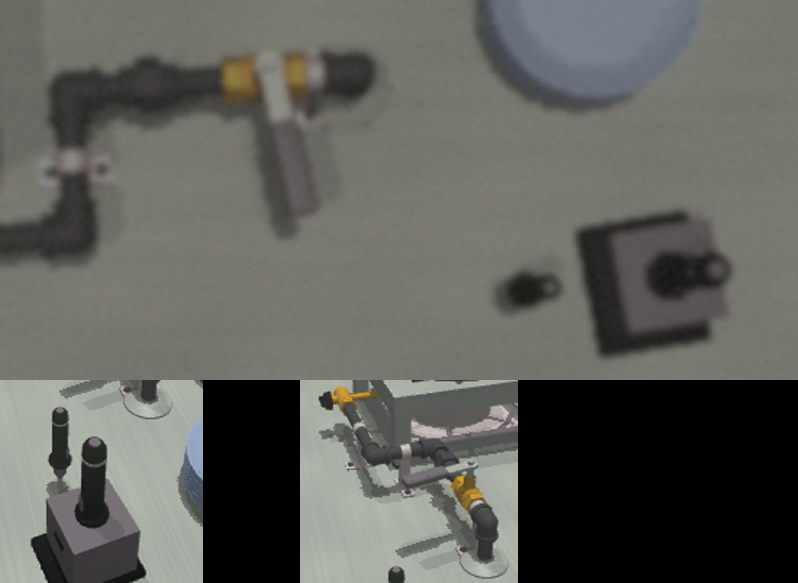

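```bash
cat >> h.py <<'E'
from scipy.spatial.transform import Rotation as R
TH=np.radians(3.9);ex=np.array([np.cos(TH),np.sin(TH),0]);ey=np.array([-np.sin(TH),np.cos(TH),0])
O=.5714*ex+.0055*ey
def G(x,y,z): return O+x/1e3*ex+y/1e3*ey+np.array([0,0,z/1e3])
def rot(s): w,x,y,z=s["ee_rot"];return R.from_quat([x,y,z,w])
def down(jaw):  # tool x down, jaw (tool z) at world angle jaw (deg)
    z=np.array([np.cos(np.radians(jaw)),np.sin(np.radians(jaw)),0]);x=np.array([0,0,-1.]);return R.from_matrix(np.stack([x,np.cross(z,x),z],1))
def plan(wp,jaw,n=8):
    """rows through list of (pos,nrows); prints dp, angular units"""
    s=get_state();p=np.array(s["position"]);r=rot(s);Rt=down(jaw)
    print("clk",round(s["clock"],2),"p",p.round(4),"jawdeg",np.degrees(np.arctan2(*r.as_matrix()[[1,0],2])).round(2),"tilt",r.as_matrix()[:,0].round(4),"F",np.round(s["contact_force"],1),"w",round(s["width"],4))
    tot=sum(k for _,k in wp);rv=(r.inv()*Rt).as_rotvec()/tot
    for t,k in wp:
        for i in range(k):
            d=r.inv().apply((np.array(t)-p)/(k-i));print((d/.12).round(3).tolist(),(rv/(np.pi/2)).round(4).tolist())
            p=p+r.apply(d);r=r*R.from_rotvec(rv)
E
python3 - <<'E'
from h import *
import pickle
t=pickle.load(open("top.pkl","rb"));P=cloud(t)
st=G(55,-150,130);print("stem",st)
for jd in (0,90,180,-90): print(jd, np.degrees((rot(get_state()).inv()*down(jd)).magnitude()))
# pushing position: +y side of sleeve
d=np.array([-.974,-.228,0]);perp=np.array([-.228,.974,0])*-1
perp=perp*np.sign(perp[1])
pp=st+.077*d+.045*perp;print("pre",pp)
pts=[(55,-118),(55,0),(-55,0),(-55,186)]
for a,b in zip(pts,pts[1:]):
    n=int(np.hypot(b[0]-a[0],b[1]-a[1])/7)
    o=[]
    for f in np.linspace(0,1,n):
        g=G(a[0]+f*(b[0]-a[0]),a[1]+f*(b[1]-a[1]),90);u,v=proj(t,g).round().astype(int)
        o.append(round(float(np.nanmax(P[v-1:v+2,u-1:u+2,2][t["depth"][v-1:v+2,u-1:u+2]>0]))*1e3))
    print(a,b,o)
E
```

```text
stem [ 0.63477764 -0.1015606   0.13      ]
0 66.9219423153161
90 23.078310412424337
180 113.07814338348491
-90 156.92189071769076
pre [ 0.54951964 -0.0752866   0.13      ]
(55, -118) (55, 0) [91, 90, 88, 88, 92, 93, 97, 96, 97, 94, 92, 87, 93, 92, 94, 95]
(55, 0) (-55, 0) [95, 94, 93, 95, 90, 91, 91, 90, 91, 91, 88, 95, 92, 94, 94]
(-55, 0) (-55, 186) [94, 92, 93, 94, 89, 90, 88, 90, 91, 90, 90, 90, 91, 90, 94, 89, 90, 89, 89, 88, 90, 88, 87, 88, 90, 91]
```

```bash
python3 - <<'E'
from h import *
plan([((.42,.18,.23),8)],0)
E
```

```text
clk 0.1 p [0.2252 0.5286 0.2305] jawdeg 66.92 tilt [-8.0e-04 -1.4e-03 -1.0e+00] F [-0.2  0.6  0. ] w 0.0853
[0.001, -0.329, -0.254] [0.0929, -0.0001, 0.0001]
[0.001, -0.363, -0.204] [0.0929, -0.0001, 0.0001]
[0.001, -0.388, -0.149] [0.0929, -0.0001, 0.0001]
[0.001, -0.406, -0.091] [0.0929, -0.0001, 0.0001]
[0.001, -0.415, -0.031] [0.0929, -0.0001, 0.0001]
[0.001, -0.415, 0.03] [0.0929, -0.0001, 0.0001]
[0.001, -0.406, 0.09] [0.0929, -0.0001, 0.0001]
[0.001, -0.389, 0.148] [0.0929, -0.0001, 0.0001]
```

arm_command(
  series=[
    {"dp": [0, -0.33, -0.25], "angular": [0.093, 0, 0], "gripper": 0},
    {"dp": [0, -0.36, -0.2], "angular": [0.093, 0, 0], "gripper": 0},
    {"dp": [0, -0.39, -0.15], "angular": [0.093, 0, 0], "gripper": 0},
    {"dp": [0, -0.41, -0.09], "angular": [0.093, 0, 0], "gripper": 0},
    {"dp": [0, -0.415, -0.03], "angular": [0.093, 0, 0], "gripper": 0},
    {"dp": [0, -0.415, 0.03], "angular": [0.093, 0, 0], "gripper": 0},
    {"dp": [0, -0.41, 0.09], "angular": [0.093, 0, 0], "gripper": 0},
    {"dp": [0, -0.39, 0.15], "angular": [0.093, 0, 0], "gripper": 0},
  ],
)

```text
clock: 1.1
position: [0.4191, 0.1692, 0.2276]
ee_rot: [0.706, 0.01, 0.708, -0.012]
contact_force: [0.7, 0.6, 0.1]
width: -0.0002
```

```bash
python3 - <<'E'
from h import *
plan([((.55,-.07,.20),6),((.55,-.07,.16),2)],0)
E
```

```text
clk 1.1 p [0.4191 0.1692 0.2276] jawdeg -1.8 tilt [-0.0033 -0.0035 -1.    ] F [0.7 0.6 0.1] w -0.0002
[0.039, -0.326, 0.192] [-0.0025, -0.0003, 0.0003]
[0.039, -0.327, 0.191] [-0.0025, -0.0003, 0.0003]
[0.039, -0.328, 0.19] [-0.0025, -0.0003, 0.0003]
[0.039, -0.328, 0.188] [-0.0025, -0.0003, 0.0003]
[0.039, -0.329, 0.187] [-0.0025, -0.0003, 0.0003]
[0.039, -0.33, 0.186] [-0.0025, -0.0003, 0.0003]
[0.167, 0.0, 0.0] [-0.0025, -0.0003, 0.0003]
[0.167, 0.0, 0.0] [-0.0025, -0.0003, 0.0003]
```

arm_command(
  series=[
    {"dp": [0.04, -0.33, 0.19], "angular": [-0.0025, 0, 0], "gripper": 0},
    {"dp": [0.04, -0.33, 0.19], "angular": [-0.0025, 0, 0], "gripper": 0},
    {"dp": [0.04, -0.33, 0.19], "angular": [-0.0025, 0, 0], "gripper": 0},
    {"dp": [0.04, -0.33, 0.19], "angular": [-0.0025, 0, 0], "gripper": 0},
    {"dp": [0.04, -0.33, 0.19], "angular": [-0.0025, 0, 0], "gripper": 0},
    {"dp": [0.04, -0.33, 0.18], "angular": [-0.0025, 0, 0], "gripper": 0},
    {"dp": [0.1, 0, 0], "angular": [0, 0, 0], "gripper": 0},
    {"dp": [0, 0, 0], "angular": [0, 0, 0], "gripper": 0},
  ],
)

```text
clock: 2.1
position: [0.5516, -0.083, 0.1826]
ee_rot: [0.704, 0.005, 0.71, -0.006]
contact_force: [-0.9, 0.5, 0.5]
width: 0.0003
```

```bash
python3 - <<'E'
from h import *
import pickle
s=get_state();im=get_image("wrist");im["st"]=s
T=np.eye(4);T[:3,:3]=rot(s).as_matrix();T[:3,3]=s["position"]
im["view"]=np.linalg.inv(T@im["mount"]);pickle.dump(im,open("w1.pkl","wb"))
print(s["position"].round(4) if hasattr(s["position"],"round") else s["position"],s["ee_rot"])
P=cloud(im);q=P.reshape(-1,3);q=q[(q[:,2]>.118)&(q[:,2]<.145)&(q[:,1]<-.085)&(q[:,0]>.5)]
if len(q): print(len(q),cv2.minAreaRect(np.ascontiguousarray(q[:,:2],np.float32)),q.mean(0))
for g in [(55,-150,136),(55,0,92),(-55,0,92),(55,-62,94)]: print(g,proj(im,G(*g)).round())
cv2.imwrite("pics/w1.png",im["image"])
E
```

```text
[ 0.5516 -0.083   0.1826] [ 0.70441385  0.0045809   0.70975279 -0.00557944]
4102 ((0.636287271976471, -0.11428772658109665), (0.0512370839715004, 0.2200622409582138), 81.76046752929688) [ 0.60621123 -0.10474186  0.13267088]
(55, -150, 136) [418. 271.]
(55, 0, 92) [398.   4.]
(-55, 0, 92) [211.  21.]
(55, -62, 94) [397. 114.]
```

View pics/w1.png

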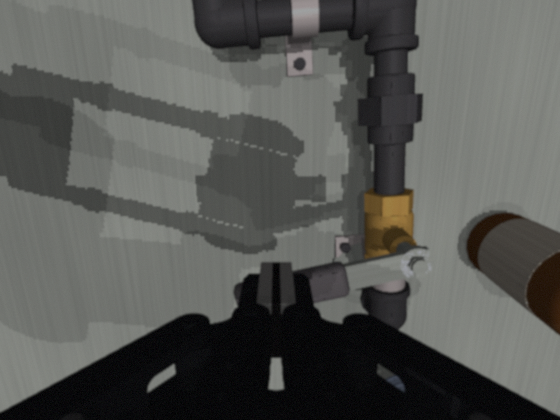

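arm_command(
  series=[
    {"dp": [0.2, 0.05, 0], "angular": [0.006, 0, 0], "gripper": 0},
    {"dp": [0.2, 0, 0], "angular": [0, 0, 0], "gripper": 0},
    {"dp": [0.18, 0, 0], "angular": [0, 0, 0], "gripper": 0},
    {"dp": [0, -0.1, 0.02], "angular": [0, 0, 0], "gripper": 0},
    {"dp": [0, -0.1, 0.02], "angular": [0, 0, 0], "gripper": 0},
    {"dp": [0, -0.12, 0.02], "angular": [0, 0, 0], "gripper": 0},
    {"dp": [0, -0.12, 0.03], "angular": [0, 0, 0], "gripper": 0},
    {"dp": [0, -0.05, 0.04], "angular": [0, 0, 0], "gripper": 0},
  ],
)

```text
clock: 3.15
position: [0.5665, -0.1322, 0.1176]
ee_rot: [0.707, 0.007, 0.707, -0.005]
contact_force: [-2.2, 4.0, -0.7]
width: -0.0002
```

arm_command(
  series=[
    {"dp": [0.02, -0.11, 0.05], "angular": [0, 0, 0], "gripper": 0},
    {"dp": [0, -0.11, 0.05], "angular": [0, 0, 0], "gripper": 0},
    {"dp": [0, -0.06, 0.07], "angular": [0, 0, 0], "gripper": 0},
    {"dp": [0, -0.06, 0.07], "angular": [0, 0, 0], "gripper": 0},
    {"dp": [0, -0.03, 0.06], "angular": [0, 0, 0], "gripper": 0},
    {"dp": [0, -0.02, 0.06], "angular": [0, 0, 0], "gripper": 0},
    {"dp": [0, 0, 0.05], "angular": [0, 0, 0], "gripper": 0},
    {"dp": [0, 0, 0], "angular": [0, 0, 0], "gripper": 0},
  ],
)

```text
clock: 4.15
position: [0.6158, -0.1852, 0.1148]
ee_rot: [0.704, 0.006, 0.71, -0.006]
contact_force: [-4.1, 0.8, 1.2]
width: -0.0
```

arm_command(
  series=[
    {"dp": [0, 0, 0.03], "angular": [0, 0, 0], "gripper": 0},
    {"dp": [0, 0, 0.03], "angular": [0, 0, 0], "gripper": 0},
    {"dp": [0, 0, 0.03], "angular": [0, 0, 0], "gripper": 0},
    {"dp": [0, 0, 0.03], "angular": [0, 0, 0], "gripper": 0},
    {"dp": [0, 0, 0], "angular": [0, 0, 0], "gripper": 0},
    {"dp": [0, 0, 0], "angular": [0, 0, 0], "gripper": 0},
    {"dp": [0, 0, 0], "angular": [0, 0, 0], "gripper": 0},
    {"dp": [0, 0, 0], "angular": [0, 0, 0], "gripper": 0},
  ],
)

```text
clock: 5.15
position: [0.6152, -0.1852, 0.1154]
ee_rot: [0.693, 0.004, 0.721, -0.005]
contact_force: [-2.7, -0.4, -1.0]
width: 0.0002
```

```bash
python3 - <<'E'
from h import *
plan([((.585,-.19,.13),1),((.57,-.22,.19),1),((.484,-.36,.25),6)],0)
E
```

```text
clk 5.15 p [ 0.6152 -0.1852  0.1154] jawdeg -0.73 tilt [-0.0398 -0.0023 -0.9992] F [-2.7 -0.4 -1. ] w 0.0002
[-0.112, -0.043, -0.256] [-0.001, -0.0032, 0.0002]
[-0.495, -0.253, -0.14] [-0.001, -0.0032, 0.0002]
[-0.079, -0.196, -0.12] [-0.001, -0.0032, 0.0002]
[-0.08, -0.196, -0.12] [-0.001, -0.0032, 0.0002]
[-0.081, -0.195, -0.12] [-0.001, -0.0032, 0.0002]
[-0.081, -0.195, -0.12] [-0.001, -0.0032, 0.0002]
[-0.082, -0.195, -0.12] [-0.001, -0.0032, 0.0002]
[-0.083, -0.195, -0.12] [-0.001, -0.0032, 0.0002]
```

arm_command(
  series=[
    {"dp": [0, -0.02, -0.26], "angular": [-0.001, -0.003, 0], "gripper": 0},
    {"dp": [-0.49, -0.2, -0.2], "angular": [-0.001, -0.003, 0], "gripper": 0},
    {"dp": [-0.1, -0.2, -0.12], "angular": [-0.001, -0.003, 0], "gripper": 85},
    {"dp": [-0.1, -0.2, -0.12], "angular": [-0.001, -0.003, 0], "gripper": 85},
    {"dp": [-0.08, -0.2, -0.12], "angular": [-0.001, -0.003, 0], "gripper": 85},
    {"dp": [-0.08, -0.2, -0.12], "angular": [-0.001, -0.003, 0], "gripper": 85},
    {"dp": [-0.08, -0.2, -0.12], "angular": [-0.001, -0.003, 0], "gripper": 85},
    {"dp": [0, 0, 0], "angular": [0, 0, 0], "gripper": 85},
  ],
)

```text
clock: 6.15
position: [0.5006, -0.3384, 0.2331]
ee_rot: [0.716, -0.007, 0.698, -0.007]
contact_force: [0.4, 0.3, 0.1]
width: 0.085
```

```bash
cat >> h.py <<'E'
def wrist():
    s=get_state();im=get_image("wrist");T=np.eye(4);T[:3,:3]=rot(s).as_matrix();T[:3,3]=s["position"]
    im["view"]=np.linalg.inv(T@im["mount"]);return im
E
python3 - <<'E'
from h import *
im=wrist();t=get_image("top");P=cloud(im)
plan([((.484,-.403,.22),8)],0)
q=P.reshape(-1,3);k=im["depth"].ravel()>0
a=q[k&(abs(q[:,2]-.075)<.005)&(q[:,1]<-.34)]
print("standtop",len(a),cv2.minAreaRect(np.ascontiguousarray(a[:,:2],np.float32)))
for z in (.1,.13,.15,.165,.176): 
    b=q[k&(abs(q[:,2]-z)<.006)&(abs(q[:,0]-.484)<.05)&(q[:,1]<-.34)]; print(z,len(b),b.mean(0).round(4) if len(b) else "",b.min(0).round(3) if len(b) else "",b.max(0).round(3) if len(b) else "")
print("proj mouth/top",proj(im,[.484,-.403,.075]),proj(im,[.484,-.403,.18]))
Pt=cloud(t)[150:230,300:390].reshape(-1,3);l=Pt[(Pt[:,2]>.118)&(Pt[:,2]<.15)]
print("lever",cv2.minAreaRect(np.ascontiguousarray(l[:,:2],np.float32)))
c=np.zeros((420,800,3),np.uint8);c[:,:560]=im["image"];c[:240,560:]=cv2.resize(t["image"][150:230,300:380],(240,240));cv2.imwrite("pics/w2.png",c)
E
```

```text
clk 6.25 p [ 0.5006 -0.336   0.232 ] jawdeg 0.11 tilt [ 0.0228 -0.0159 -0.9996] F [-0.2 -0.5 -0.3] w 0.0853
[0.013, -0.07, -0.018] [0.0001, 0.0018, 0.0013]
[0.013, -0.07, -0.018] [0.0001, 0.0018, 0.0013]
[0.013, -0.07, -0.018] [0.0001, 0.0018, 0.0013]
[0.013, -0.07, -0.018] [0.0001, 0.0018, 0.0013]
[0.013, -0.07, -0.018] [0.0001, 0.0018, 0.0013]
[0.013, -0.07, -0.017] [0.0001, 0.0018, 0.0013]
[0.013, -0.07, -0.017] [0.0001, 0.0018, 0.0013]
[0.013, -0.07, -0.017] [0.0001, 0.0018, 0.0013]
standtop 4624 ((0.4847274720668793, -0.4027421176433563), (0.07629445940256119, 0.07668431103229523), 9.68331527709961)
0.1 185 [ 0.4843 -0.3938  0.1002] [ 0.472 -0.405  0.094] [ 0.497 -0.39   0.106]
0.13 231 [ 0.486  -0.3934  0.1299] [ 0.473 -0.403  0.124] [ 0.497 -0.39   0.136]
0.15 295 [ 0.4858 -0.3932  0.1503] [ 0.473 -0.402  0.144] [ 0.497 -0.39   0.156]
0.165 371 [ 0.4856 -0.3933  0.165 ] [ 0.472 -0.403  0.159] [ 0.497 -0.39   0.171]
0.176 1006 [ 0.4853 -0.3989  0.1773] [ 0.473 -0.412  0.17 ] [ 0.497 -0.39   0.182]
proj mouth/top [253.3395751  260.23675927] [247.57422572 330.42723667]
lever ((0.6389473676681519, -0.15211477875709534), (0.02275111712515354, 0.12146318703889847), 3.8779618740081787)
```

View pics/w2.png

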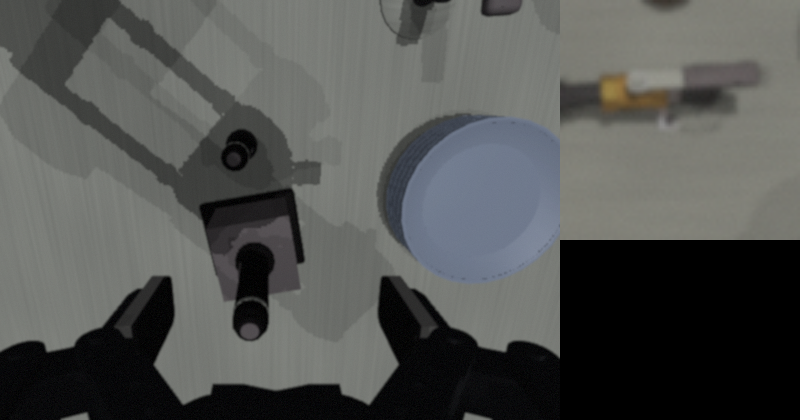

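```bash
python3 - <<'E'
from h import *
plan([((.485,-.4025,.215),5),((.485,-.4025,.19),2),((.485,-.4025,.19),1)],0)
E
```

```text
clk 6.25 p [ 0.5006 -0.336   0.232 ] jawdeg 0.11 tilt [ 0.0228 -0.0159 -0.9996] F [-0.2 -0.5 -0.3] w 0.0853
[0.029, -0.11, -0.027] [0.0001, 0.0018, 0.0013]
[0.029, -0.11, -0.027] [0.0001, 0.0018, 0.0013]
[0.029, -0.111, -0.027] [0.0001, 0.0018, 0.0013]
[0.029, -0.111, -0.027] [0.0001, 0.0018, 0.0013]
[0.029, -0.111, -0.026] [0.0001, 0.0018, 0.0013]
[0.104, 0.001, -0.001] [0.0001, 0.0018, 0.0013]
[0.104, 0.0, -0.001] [0.0001, 0.0018, 0.0013]
[0.0, 0.0, 0.0] [0.0001, 0.0018, 0.0013]
```

arm_command(
  series=[
    {"dp": [0.02, -0.11, -0.027], "angular": [0, 0.003, 0.002], "gripper": 85},
    {"dp": [0.02, -0.11, -0.027], "angular": [0, 0.003, 0.002], "gripper": 85},
    {"dp": [0.02, -0.11, -0.027], "angular": [0, 0.003, 0.002], "gripper": 85},
    {"dp": [0.02, -0.11, -0.027], "angular": [0, 0.003, 0.002], "gripper": 85},
    {"dp": [0.02, -0.1, -0.025], "angular": [0, 0.002, 0.002], "gripper": 85},
    {"dp": [0.1, 0, 0], "angular": [0, 0, 0], "gripper": 85},
    {"dp": [0.05, 0, 0], "angular": [0, 0, 0], "gripper": 85},
    {"dp": [0, 0, 0], "angular": [0, 0, 0], "gripper": 85},
  ],
)

```text
clock: 7.25
position: [0.4853, -0.4036, 0.1976]
ee_rot: [0.706, -0.0, 0.708, 0.003]
contact_force: [0.7, 0.3, 0.7]
width: 0.0849
```

```bash
python3 - <<'E'
from h import *
plan([((.485,-.4025,.116),6),((.485,-.4025,.116),2)],0)
E
```

```text
clk 7.25 p [ 0.4853 -0.4036  0.1976] jawdeg 0.23 tilt [-0.0019  0.0039 -1.    ] F [0.7 0.3 0.7] w 0.0849
[0.113, 0.001, -0.0] [0.0003, -0.0002, -0.0003]
[0.113, 0.001, -0.0] [0.0003, -0.0002, -0.0003]
[0.113, 0.001, -0.0] [0.0003, -0.0002, -0.0003]
[0.113, 0.001, -0.0] [0.0003, -0.0002, -0.0003]
[0.113, 0.001, -0.0] [0.0003, -0.0002, -0.0003]
[0.113, 0.001, -0.0] [0.0003, -0.0002, -0.0003]
[-0.0, 0.0, -0.0] [0.0003, -0.0002, -0.0003]
[0.0, 0.0, 0.0] [0.0003, -0.0002, -0.0003]
```

arm_command(
  series=[
    {"dp": [0.12, 0, 0], "angular": [0, 0, 0], "gripper": 85},
    {"dp": [0.12, 0, 0], "angular": [0, 0, 0], "gripper": 85},
    {"dp": [0.12, 0, 0], "angular": [0, 0, 0], "gripper": 85},
    {"dp": [0.12, 0, 0], "angular": [0, 0, 0], "gripper": 85},
    {"dp": [0.12, 0, 0], "angular": [0, 0, 0], "gripper": 85},
    {"dp": [0.08, 0, 0], "angular": [0, 0, 0], "gripper": 85},
    {"dp": [0, 0, 0], "angular": [0, 0, 0], "gripper": 85},
    {"dp": [0, 0, 0], "angular": [0, 0, 0], "gripper": 85},
  ],
)

```text
clock: 8.25
position: [0.4852, -0.402, 0.1098]
ee_rot: [0.706, -0.0, 0.708, 0.004]
contact_force: [0.5, 0.3, 0.7]
width: 0.0852
```

```bash
python3 - <<'E'
from h import *
plan([((.485,-.4025,.116),1)],0)
E
```

```text
clk 8.25 p [ 0.4852 -0.402   0.1098] jawdeg 0.3 tilt [-0.0025  0.0049 -1.    ] F [0.5 0.3 0.7] w 0.0852
[-0.052, -0.004, -0.002] [0.0033, -0.0016, -0.0031]
```

Raise 6 mm, correct tilt, then close.

arm_command(
  series=[
    {"dp": [-0.05, -0.004, 0], "angular": [0.002, -0.0015, -0.003], "gripper": 85},
    {"dp": [0, 0, 0], "angular": [0, 0, 0], "gripper": 85},
    {"dp": [0, 0, 0], "angular": [0, 0, 0], "gripper": 20},
    {"dp": [0, 0, 0], "angular": [0, 0, 0], "gripper": 20},
    {"dp": [0, 0, 0], "angular": [0, 0, 0], "gripper": 20},
    {"dp": [0, 0, 0], "angular": [0, 0, 0], "gripper": 20},
    {"dp": [0, 0, 0], "angular": [0, 0, 0], "gripper": 20},
    {"dp": [0, 0, 0], "angular": [0, 0, 0], "gripper": 20},
  ],
  grip_force=50,
)

```text
clock: 9.25
position: [0.4861, -0.4034, 0.1183]
ee_rot: [0.708, -0.002, 0.706, -0.0]
contact_force: [-0.6, 0.3, 0.7]
width: 0.024
```

```bash
python3 - <<'E'
from h import *
plan([((.485,-.4025,.116),1)],0)
E
```

```text
clk 9.25 p [ 0.4861 -0.4034  0.1183] jawdeg 0.11 tilt [ 0.0029 -0.003  -1.    ] F [-0.6  0.3  0.7] w 0.024
[0.019, 0.007, -0.01] [0.0012, 0.0019, 0.0019]
```

arm_command(
  series=[
    {"dp": [-0.15, 0, 0], "angular": [0, 0, 0], "gripper": 20},
    {"dp": [-0.25, 0, 0], "angular": [0, 0, 0], "gripper": 20},
    {"dp": [-0.25, 0, 0], "angular": [0, 0, 0], "gripper": 20},
    {"dp": [-0.25, 0, 0], "angular": [0, 0, 0], "gripper": 20},
    {"dp": [-0.25, 0, 0], "angular": [0, 0, 0], "gripper": 20},
    {"dp": [-0.2, 0, 0], "angular": [0, 0, 0], "gripper": 20},
    {"dp": [0, 0, 0], "angular": [0, 0, 0], "gripper": 20},
    {"dp": [0, 0, 0], "angular": [0, 0, 0], "gripper": 20},
  ],
)

```text
clock: 10.25
position: [0.4841, -0.4014, 0.28]
ee_rot: [0.706, 0.001, 0.709, 0.002]
contact_force: [1.0, 0.2, -0.4]
width: 0.024
```

```bash
python3 - <<'E'
from h import *
im=wrist();s=get_image("side")
plan([((*G(55,-112,0)[:2],.29),7),((*G(55,-112,0)[:2],.29),1)],0)
p=np.array(get_state()["position"]);
tip=p+[-.001,.001,-.108]
print("tip proj",proj(im,tip),proj(s,tip),tip, G(55,-112,0))
c=np.zeros((420,800,3),np.uint8);c[:,:560]=im["image"]
u,v=proj(s,tip).round().astype(int);cr=s["image"][max(v-80,0):v+40,u-60:u+60]
cr=cv2.resize(cr,(240,int(240*cr.shape[0]/120)));c[:cr.shape[0],560:]=cr
cv2.imwrite("pics/w3.png",c)
E
```

```text
clk 10.35 p [ 0.4841 -0.4015  0.2799] jawdeg 0.1 tilt [-0.0043  0.0041 -1.    ] F [ 0.7 -0.1 -0.7] w 0.0239
[-0.011, 0.402, 0.177] [0.0001, -0.0003, -0.0003]
[-0.011, 0.402, 0.177] [0.0001, -0.0003, -0.0003]
[-0.011, 0.402, 0.177] [0.0001, -0.0003, -0.0003]
[-0.011, 0.402, 0.177] [0.0001, -0.0003, -0.0003]
[-0.012, 0.402, 0.177] [0.0001, -0.0003, -0.0003]
[-0.012, 0.402, 0.177] [0.0001, -0.0003, -0.0003]
[-0.012, 0.402, 0.176] [0.0001, -0.0003, -0.0003]
[0.0, 0.0, 0.0] [0.0001, -0.0003, -0.0003]
tip proj [274.53108245 211.57135034] [313.63922596 326.31901516] [ 0.48308273 -0.40046953  0.1718998 ] [ 0.63219306 -0.0636486   0.        ]
```

View pics/w3.png

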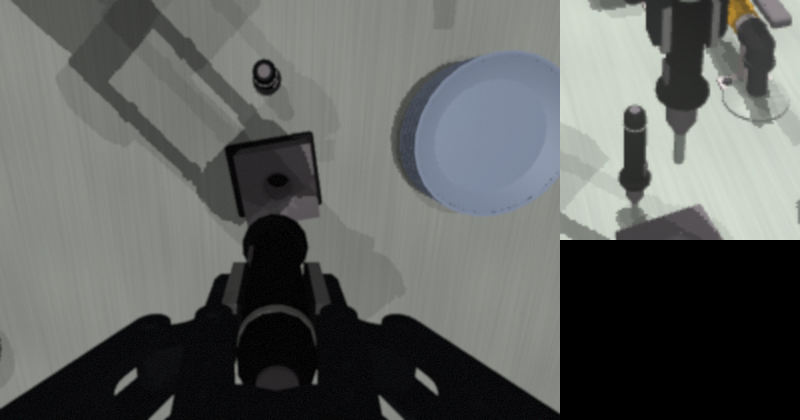

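arm_command(
  series=[
    {"dp": [-0.01, 0.4, 0.176], "angular": [0, 0, 0], "gripper": 20},
    {"dp": [-0.01, 0.4, 0.176], "angular": [0, 0, 0], "gripper": 20},
    {"dp": [-0.01, 0.4, 0.176], "angular": [0, 0, 0], "gripper": 20},
    {"dp": [-0.01, 0.4, 0.176], "angular": [0, 0, 0], "gripper": 20},
    {"dp": [-0.01, 0.4, 0.176], "angular": [0, 0, 0], "gripper": 20},
    {"dp": [-0.01, 0.4, 0.176], "angular": [0, 0, 0], "gripper": 20},
    {"dp": [-0.01, 0.3, 0.14], "angular": [0, 0, 0], "gripper": 20},
    {"dp": [0, 0, 0], "angular": [0, 0, 0], "gripper": 20},
  ],
)

```text
clock: 11.35
position: [0.6289, -0.0676, 0.2772]
ee_rot: [0.7, 0.005, 0.714, 0.003]
contact_force: [-0.6, -0.5, -1.7]
width: 0.0238
```

```bash
cat >> h.py <<'E'
OFF=np.array([-.001,.001,-.108])
def tip():
    s=get_state();return np.array(s["position"])+OFF   # near-vertical
def gl(p): d=np.array(p)-O;return np.round([d@ex*1e3,d@ey*1e3,p[2]*1e3],1)
def T(x,y,z): return G(x,y,z)-OFF
E
python3 - <<'E'
from h import *
import pickle
w=pickle.load(open("w1.pkl","rb"))
for uv in [(390,190),(390,75),(390,142),(388,35)]: print("w1",uv,gl(onz(w,*uv,.086)))
print("tip gas",gl(tip()))
plan([(T(55,-116,135),3),(T(55,-116,100),4),(T(55,-116,100),1)],0)
E
```

```text
w1 (390, 190) [  53.4 -112.8   86. ]
w1 (390, 75) [ 52.4 -38.2  86. ]
w1 (390, 142) [ 53. -80.  86.]
w1 (388, 35) [ 50.9 -15.2  86. ]
tip gas [  50.5 -114.6  169.2]
clk 11.35 p [ 0.6289 -0.0676  0.2772] jawdeg -0.08 tilt [-0.0199  0.0115 -0.9997] F [-0.6 -0.5 -1.7] w 0.0238
[0.095, -0.004, 0.015] [-0.0001, -0.0016, -0.0009]
[0.095, -0.004, 0.014] [-0.0001, -0.0016, -0.0009]
[0.095, -0.004, 0.014] [-0.0001, -0.0016, -0.0009]
[0.073, -0.001, 0.001] [-0.0001, -0.0016, -0.0009]
[0.073, -0.0, 0.001] [-0.0001, -0.0016, -0.0009]
[0.073, -0.0, 0.001] [-0.0001, -0.0016, -0.0009]
[0.073, -0.0, 0.0] [-0.0001, -0.0016, -0.0009]
[0.0, 0.0, 0.0] [-0.0001, -0.0016, -0.0009]
```

arm_command(
  series=[
    {"dp": [0.095, -0.004, 0.015], "angular": [0, -0.003, -0.002], "gripper": 20},
    {"dp": [0.095, -0.004, 0.015], "angular": [0, -0.003, -0.002], "gripper": 20},
    {"dp": [0.095, -0.004, 0.01], "angular": [0, -0.002, -0.002], "gripper": 20},
    {"dp": [0.07, 0, 0], "angular": [0, -0.002, -0.001], "gripper": 20},
    {"dp": [0.07, 0, 0], "angular": [0, 0, 0], "gripper": 20},
    {"dp": [0.07, 0, 0], "angular": [0, 0, 0], "gripper": 20},
    {"dp": [0.06, 0, 0], "angular": [0, 0, 0], "gripper": 20},
    {"dp": [0, 0, 0], "angular": [0, 0, 0], "gripper": 20},
  ],
)

```text
clock: 12.35
position: [0.6304, -0.0727, 0.2031]
ee_rot: [0.704, 0.002, 0.71, -0.003]
contact_force: [-0.0, 0.8, -0.6]
width: 0.0237
```

```bash
cat >> h.py <<'E'
def tip():
    s=get_state();return np.array(s["position"])+rot(s).apply([.108,.001,-.001])
E
python3 - <<'E'
from h import *
s=get_image("side");w=wrist();p=tip();print("tip gas",gl(p))
plan([(T(54,-115,92),8)],0)
u,v=proj(s,p).round().astype(int);print(u,v,proj(s,G(54,-115,86)),proj(w,p))
c=np.zeros((420,800,3),np.uint8);cr=cv2.resize(s["image"][v-30:v+30,u-55:u+55],None,fx=4,fy=4,interpolation=cv2.INTER_CUBIC);c[:cr.shape[0],:cr.shape[1]]=cr
c[:320,440:]=cv2.resize(w["image"],None,fx=.64,fy=.64)[:320,:360][: ,:360]
cv2.imwrite("pics/w4.png",c)
E
```

```text
tip gas [  51.4 -120.    95.9]
clk 12.45 p [ 0.6309 -0.0728  0.2039] jawdeg -0.35 tilt [-0.0074 -0.0013 -1.    ] F [ 0.5  0.3 -0.1] w 0.0236
[0.004, 0.005, 0.002] [-0.0005, -0.0006, 0.0001]
[0.004, 0.005, 0.002] [-0.0005, -0.0006, 0.0001]
[0.004, 0.005, 0.002] [-0.0005, -0.0006, 0.0001]
[0.004, 0.005, 0.002] [-0.0005, -0.0006, 0.0001]
[0.004, 0.005, 0.002] [-0.0005, -0.0006, 0.0001]
[0.004, 0.005, 0.002] [-0.0005, -0.0006, 0.0001]
[0.004, 0.005, 0.002] [-0.0005, -0.0006, 0.0001]
[0.004, 0.005, 0.002] [-0.0005, -0.0006, 0.0001]
335 235 [335.24019982 237.43625305] [274.29649421 211.25828826]Traceback (most recent call last):
  File "<stdin>", line 6, in <module>
ValueError: could not broadcast input array from shape (269,358,3) into shape (320,360,3)
```

```bash
python3 - <<'E'
from h import *
s=get_image("side");p=tip()
u,v=proj(s,p).round().astype(int);print(u,v,gl(p))
cv2.imwrite("pics/w4.png",cv2.resize(s["image"][v-35:v+35,u-60:u+60],None,fx=5,fy=5,interpolation=cv2.INTER_CUBIC))
E
```

```text
335 235 [  51.5 -120.1   96.1]
```

View pics/w4.png

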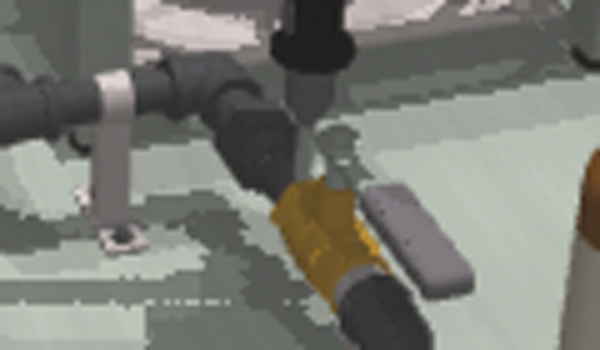

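arm_command(
  series=[
    {"dp": [0.012, 0.02, 0.012], "angular": [0, -0.001, 0], "gripper": 20},
    {"dp": [0.012, 0.02, 0.012], "angular": [0, -0.001, 0], "gripper": 20},
    {"dp": [0.01, 0, 0], "angular": [0, 0, 0], "gripper": 20},
    {"dp": [0, 0.036, -0.002], "angular": [0, 0, 0], "gripper": 20},
    {"dp": [0, 0.036, -0.002], "angular": [0, 0, 0], "gripper": 20},
    {"dp": [0, 0.036, -0.002], "angular": [0, 0, 0], "gripper": 20},
    {"dp": [0, 0.036, -0.002], "angular": [0, 0, 0], "gripper": 20},
    {"dp": [0, 0, 0], "angular": [0, 0, 0], "gripper": 20},
  ],
)

```text
clock: 13.5
position: [0.6338, -0.0486, 0.2008]
ee_rot: [0.706, 0.001, 0.708, -0.002]
contact_force: [-0.0, 0.2, -0.6]
width: 0.0236
```

```bash
cat > t.py <<'E'
from h import *
import sys
s=get_state();r=rot(s);print(round(s["clock"],2),"tip",gl(tip()),"F",np.round(s["contact_force"],1),"w",round(s["width"],4),"fix",((r.inv()*down(0)).as_rotvec()/(np.pi/2)).round(4))
E
python3 t.py
```

```text
13.5 tip [ 56.5 -96.2  92.8] F [-0.   0.2 -0.6] w 0.0236 fix [-0.0034 -0.0011  0.001 ]
```

arm_command(
  series=[
    {"dp": [-0.022, 0.036, -0.006], "angular": [-0.002, 0, 0], "gripper": 20},
    {"dp": [-0.025, 0.036, -0.006], "angular": [-0.001, 0, 0], "gripper": 20},
    {"dp": [0, 0.036, -0.004], "angular": [0, 0, 0], "gripper": 20},
    {"dp": [0, 0.036, -0.002], "angular": [0, 0, 0], "gripper": 20},
    {"dp": [0, 0.036, -0.002], "angular": [0, 0, 0], "gripper": 20},
    {"dp": [0, 0.036, -0.002], "angular": [0, 0, 0], "gripper": 20},
    {"dp": [0, 0.036, -0.002], "angular": [0, 0, 0], "gripper": 20},
    {"dp": [0, 0.036, -0.002], "angular": [0, 0, 0], "gripper": 20},
  ],
)

```text
clock: 14.5
position: [0.6305, -0.0119, 0.2068]
ee_rot: [0.707, -0.0, 0.708, -0.001]
contact_force: [0.3, -0.6, -0.5]
width: 0.0237
```

```bash
python3 t.py
```

```text
14.5 tip [ 55.7 -59.4  98.8] F [ 0.3 -0.6 -0.5] w 0.0237 fix [-0.0005 -0.001   0.001 ]
```

arm_command(
  series=[
    {"dp": [0, 0.036, -0.004], "angular": [0, -0.001, 0.001], "gripper": 20},
    {"dp": [0, 0.036, -0.004], "angular": [0, 0, 0], "gripper": 20},
    {"dp": [0, 0.036, -0.003], "angular": [0, 0, 0], "gripper": 20},
    {"dp": [0, 0.036, -0.003], "angular": [0, 0, 0], "gripper": 20},
    {"dp": [0, 0.036, -0.002], "angular": [0, 0, 0], "gripper": 20},
    {"dp": [0.015, 0.036, -0.002], "angular": [0, 0, 0], "gripper": 20},
    {"dp": [0.015, 0.036, -0.002], "angular": [0, 0, 0], "gripper": 20},
    {"dp": [0, 0.036, -0.002], "angular": [0, 0, 0], "gripper": 20},
  ],
)

```text
clock: 15.5
position: [0.6276, 0.0251, 0.2028]
ee_rot: [0.707, 0.0, 0.707, -0.0]
contact_force: [-0.6, -0.5, -1.2]
width: 0.0239
```

```bash
python3 t.py
```

```text
15.5 tip [ 55.5 -22.1  94.8] F [-0.6 -0.5 -1.2] w 0.0239 fix [-0.0005 -0.0001 -0.0001]
```

arm_command(
  series=[
    {"dp": [-0.02, 0.036, -0.002], "angular": [0, 0, 0], "gripper": 20},
    {"dp": [0, 0.036, -0.002], "angular": [0, 0, 0], "gripper": 20},
    {"dp": [0, 0.036, -0.002], "angular": [0, 0, 0], "gripper": 20},
    {"dp": [0, 0.036, -0.004], "angular": [0, 0, 0], "gripper": 20},
    {"dp": [0, 0.028, -0.01], "angular": [0, 0, 0], "gripper": 20},
    {"dp": [0, 0, -0.036], "angular": [0, 0, 0], "gripper": 20},
    {"dp": [0, -0.002, -0.036], "angular": [0, 0, 0], "gripper": 20},
    {"dp": [0, -0.002, -0.036], "angular": [0, 0, 0], "gripper": 20},
  ],
)

```text
clock: 16.5
position: [0.6113, 0.0469, 0.2054]
ee_rot: [0.707, 0.0, 0.707, -0.0]
contact_force: [-0.0, 0.0, -1.0]
width: 0.0235
```

```bash
python3 t.py
```

```text
16.5 tip [40.7  0.8 97.4] F [-0.  0. -1.] w 0.0235 fix [-0.0002 -0.0002  0.0001]
```

arm_command(
  series=[
    {"dp": [0, -0.003, -0.036], "angular": [0, 0, 0], "gripper": 20},
    {"dp": [0, -0.003, -0.036], "angular": [0, 0, 0], "gripper": 20},
    {"dp": [0.005, -0.003, -0.036], "angular": [0, 0, 0], "gripper": 20},
    {"dp": [0.015, -0.003, -0.036], "angular": [0, 0, 0], "gripper": 20},
    {"dp": [0.015, -0.003, -0.036], "angular": [0, 0, 0], "gripper": 20},
    {"dp": [0.005, -0.003, -0.036], "angular": [0, 0, 0], "gripper": 20},
    {"dp": [0, -0.003, -0.036], "angular": [0, 0, 0], "gripper": 20},
    {"dp": [0, -0.003, -0.036], "angular": [0, 0, 0], "gripper": 20},
  ],
)

```text
clock: 17.5
position: [0.574, 0.0435, 0.2004]
ee_rot: [0.707, 0.0, 0.707, -0.0]
contact_force: [-0.3, 0.2, -1.1]
width: 0.024
```

```bash
python3 t.py
```

```text
17.5 tip [ 3.3 -0.1 92.4] F [-0.3  0.2 -1.1] w 0.024 fix [-0.0005 -0.0002  0.0002]
```

arm_command(
  series=[
    {"dp": [0, -0.002, -0.036], "angular": [0, 0, 0], "gripper": 20},
    {"dp": [0, -0.002, -0.036], "angular": [0, 0, 0], "gripper": 20},
    {"dp": [0, -0.002, -0.036], "angular": [0, 0, 0], "gripper": 20},
    {"dp": [0, -0.002, -0.036], "angular": [0, 0, 0], "gripper": 20},
    {"dp": [-0.02, -0.002, -0.036], "angular": [0, 0, 0], "gripper": 20},
    {"dp": [-0.02, -0.002, -0.036], "angular": [0, 0, 0], "gripper": 20},
    {"dp": [0, -0.002, -0.036], "angular": [0, 0, 0], "gripper": 20},
    {"dp": [0, -0.002, -0.036], "angular": [0, 0, 0], "gripper": 20},
  ],
)

```text
clock: 18.5
position: [0.5372, 0.0415, 0.2059]
ee_rot: [0.707, 0.0, 0.707, -0.0]
contact_force: [-0.6, -0.1, -0.5]
width: 0.0237
```

```bash
python3 t.py
```

```text
18.5 tip [-33.5   0.4  97.9] F [-0.6 -0.1 -0.5] w 0.0237 fix [-0.0005  0.0004  0.0002]
```

arm_command(
  series=[
    {"dp": [0.004, -0.002, -0.036], "angular": [0, 0, 0], "gripper": 20},
    {"dp": [0, -0.002, -0.036], "angular": [0, 0, 0], "gripper": 20},
    {"dp": [0, -0.002, -0.036], "angular": [0, 0, 0], "gripper": 20},
    {"dp": [0, -0.002, -0.036], "angular": [0, 0, 0], "gripper": 20},
    {"dp": [0, 0.008, -0.022], "angular": [0, 0, 0], "gripper": 20},
    {"dp": [0, 0.036, 0], "angular": [0, 0, 0], "gripper": 20},
    {"dp": [0, 0.036, -0.002], "angular": [0, 0, 0], "gripper": 20},
    {"dp": [0, 0.036, -0.002], "angular": [0, 0, 0], "gripper": 20},
  ],
)

```text
clock: 19.5
position: [0.5152, 0.0552, 0.2054]
ee_rot: [0.707, 0.0, 0.707, -0.0]
contact_force: [0.4, 0.3, -1.2]
width: 0.0239
```

```bash
python3 t.py
```

```text
19.5 tip [-54.5  15.6  97.3] F [ 0.4  0.3 -1.2] w 0.0239 fix [-0.0009  0.0005 -0.    ]
```

arm_command(
  series=[
    {"dp": [0, 0.036, -0.003], "angular": [-0.001, 0, 0], "gripper": 20},
    {"dp": [0, 0.036, -0.003], "angular": [0, 0, 0], "gripper": 20},
    {"dp": [0.008, 0.036, -0.003], "angular": [0, 0, 0], "gripper": 20},
    {"dp": [0.016, 0.036, -0.003], "angular": [0, 0, 0], "gripper": 20},
    {"dp": [0.016, 0.036, -0.002], "angular": [0, 0, 0], "gripper": 20},
    {"dp": [0.006, 0.036, -0.002], "angular": [0, 0, 0], "gripper": 20},
    {"dp": [0, 0.036, -0.002], "angular": [0, 0, 0], "gripper": 20},
    {"dp": [0, 0.036, -0.002], "angular": [0, 0, 0], "gripper": 20},
  ],
)

```text
clock: 20.5
position: [0.5127, 0.0925, 0.1992]
ee_rot: [0.707, -0.0, 0.707, 0.0]
contact_force: [0.2, -1.3, -0.7]
width: 0.024
```

```bash
python3 t.py
```

```text
20.5 tip [-54.5  53.   91.2] F [ 0.2 -1.3 -0.7] w 0.024 fix [ 0.0006  0.0003 -0.    ]
```

arm_command(
  series=[
    {"dp": [-0.006, 0.036, -0.003], "angular": [0, 0, 0], "gripper": 20},
    {"dp": [0, 0.036, -0.003], "angular": [0, 0, 0], "gripper": 20},
    {"dp": [0, 0.036, -0.002], "angular": [0, 0, 0], "gripper": 20},
    {"dp": [0, 0.036, -0.002], "angular": [0, 0, 0], "gripper": 20},
    {"dp": [0, 0.036, -0.002], "angular": [0, 0, 0], "gripper": 20},
    {"dp": [0, 0.036, -0.002], "angular": [0, 0, 0], "gripper": 20},
    {"dp": [0, 0.036, -0.002], "angular": [0, 0, 0], "gripper": 20},
    {"dp": [0, 0.036, -0.002], "angular": [0, 0, 0], "gripper": 20},
  ],
)

```text
clock: 21.5
position: [0.5105, 0.1296, 0.2001]
ee_rot: [0.707, -0.0, 0.707, 0.0]
contact_force: [-0.1, -0.5, -0.6]
width: 0.0238
```

```bash
python3 t.py
```

```text
21.5 tip [-54.1  90.1  92.1] F [-0.1 -0.5 -0.6] w 0.0238 fix [ 0.0005  0.0005 -0.0001]
```

arm_command(
  series=[
    {"dp": [0, 0.036, -0.003], "angular": [0, 0, 0], "gripper": 20},
    {"dp": [0, 0.036, -0.003], "angular": [0, 0, 0], "gripper": 20},
    {"dp": [0, 0.036, -0.003], "angular": [0, 0, 0], "gripper": 20},
    {"dp": [0, 0.036, -0.003], "angular": [0, 0, 0], "gripper": 20},
    {"dp": [0, 0.036, -0.003], "angular": [0, 0, 0], "gripper": 20},
    {"dp": [0, 0.036, -0.003], "angular": [0, 0, 0], "gripper": 20},
    {"dp": [0, 0.036, -0.003], "angular": [0, 0, 0], "gripper": 20},
    {"dp": [0, 0.036, -0.003], "angular": [0, 0, 0], "gripper": 20},
  ],
)

```text
clock: 22.5
position: [0.5074, 0.1666, 0.2001]
ee_rot: [0.707, -0.0, 0.707, 0.0]
contact_force: [0.0, 0.1, -0.5]
width: 0.0236
```

```bash
python3 t.py; python3 - <<'E'
from h import *
import pickle
t=pickle.load(open("top.pkl","rb"))
# cock start: first yellow pixels along last run
h=cv2.cvtColor(t["image"],cv2.COLOR_BGR2HSV);m=((h[...,0]>12)&(h[...,0]<32)&(h[...,1]>130)&(h[...,2]>80))[205:250,150:240]
v,u=np.nonzero(m);print("cock u",u.min()+150,u.max()+150,"gas",gl(onz(t,u.max()+150.5,226,.086)),gl(onz(t,u.min()+149.5,226,.086)))
E
```

```text
22.5 tip [-54.7 127.3  92.1] F [ 0.   0.1 -0.5] w 0.0236 fix [ 0.0005  0.0004 -0.0001]
cock u 184 209 gas [-56.7 187.4  86. ] [-51.7 262.   86. ]
```

arm_command(
  series=[
    {"dp": [0, 0.036, -0.002], "angular": [0, 0, 0], "gripper": 20},
    {"dp": [0, 0.036, -0.002], "angular": [0, 0, 0], "gripper": 20},
    {"dp": [0, 0.036, -0.002], "angular": [0, 0, 0], "gripper": 20},
    {"dp": [0, 0.036, -0.002], "angular": [0, 0, 0], "gripper": 20},
    {"dp": [0, 0.036, -0.002], "angular": [0, 0, 0], "gripper": 20},
    {"dp": [0, 0.036, -0.002], "angular": [0, 0, 0], "gripper": 20},
    {"dp": [0, 0.036, -0.002], "angular": [0, 0, 0], "gripper": 20},
    {"dp": [0, 0.036, -0.002], "angular": [0, 0, 0], "gripper": 20},
  ],
)

```text
clock: 23.5
position: [0.5053, 0.2036, 0.2001]
ee_rot: [0.707, -0.0, 0.707, 0.0]
contact_force: [0.2, 0.2, -1.3]
width: 0.0234
```

```bash
python3 t.py
```

```text
23.5 tip [-54.3 164.3  92.1] F [ 0.2  0.2 -1.3] w 0.0234 fix [ 0.0006  0.0005 -0.    ]
```

arm_command(
  series=[
    {"dp": [0, 0.036, -0.003], "angular": [0, 0, 0], "gripper": 20},
    {"dp": [0, 0.036, -0.003], "angular": [0, 0, 0], "gripper": 20},
    {"dp": [0, 0.036, -0.003], "angular": [0, 0, 0], "gripper": 20},
    {"dp": [0, 0.036, -0.003], "angular": [0, 0, 0], "gripper": 20},
    {"dp": [0, 0.03, -0.003], "angular": [0, 0, 0], "gripper": 20},
    {"dp": [0, 0, 0], "angular": [0, 0, 0], "gripper": 20},
    {"dp": [0, 0, 0], "angular": [0, 0, 0], "gripper": 20},
    {"dp": [0, 0, 0], "angular": [0, 0, 0], "gripper": 20},
  ],
)

```text
clock: 24.5
position: [0.5033, 0.2262, 0.2]
ee_rot: [0.707, -0.001, 0.707, 0.0]
contact_force: [-0.1, 0.3, -1.0]
width: 0.0238
```

```bash
python3 t.py; python3 - <<'E'
from h import *
s=get_image("side");p=tip()
u,v=proj(s,p).round().astype(int);print(u,v)
cv2.imwrite("pics/w5.png",cv2.resize(s["image"][v-35:v+35,u-60:u+60],None,fx=5,fy=5,interpolation=cv2.INTER_CUBIC))
E
```

```text
24.5 tip [-54.8 186.9  92. ] F [-0.1  0.3 -1. ] w 0.0238 fix [0.0008 0.0004 0.0001]
258 184
```

View pics/w5.png

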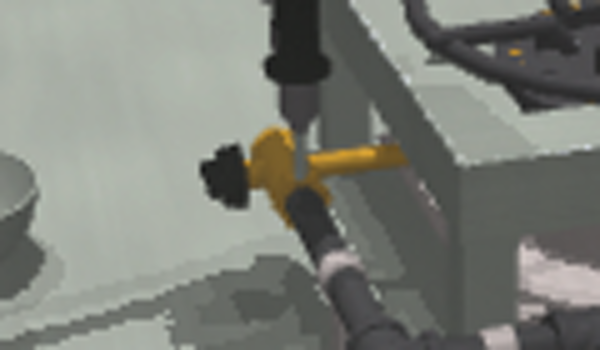

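arm_command(
  series=[
    {"dp": [-0.3, 0, 0], "angular": [0, 0, 0], "gripper": 20},
    {"dp": [-0.4, 0, 0], "angular": [0, 0, 0], "gripper": 20},
    {"dp": [0, -0.3, 0], "angular": [0, 0, 0], "gripper": 20},
    {"dp": [0, -0.4, 0], "angular": [0, 0, 0], "gripper": 20},
    {"dp": [0, -0.4, 0], "angular": [0, 0, 0], "gripper": 20},
    {"dp": [0, -0.4, 0], "angular": [0, 0, 0], "gripper": 20},
    {"dp": [0, -0.4, 0], "angular": [0, 0, 0], "gripper": 20},
    {"dp": [0, -0.4, 0], "angular": [0, 0, 0], "gripper": 20},
  ],
)

```text
clock: 25.55
position: [0.5047, -0.0555, 0.2872]
ee_rot: [0.709, -0.003, 0.706, 0.002]
contact_force: [0.3, -0.1, -1.2]
width: 0.024
```

```bash
python3 - <<'E'
from h import *
plan([((.4861,-.4034,.28),7),((.4861,-.4034,.28),1)],0)
E
```

```text
clk 25.55 p [ 0.5047 -0.0555  0.2872] jawdeg 0.41 tilt [ 4.e-03 -6.e-04 -1.e+00] F [ 0.3 -0.1 -1.2] w 0.024
[0.009, -0.414, -0.025] [0.0006, 0.0003, 0.0]
[0.009, -0.414, -0.025] [0.0006, 0.0003, 0.0]
[0.009, -0.414, -0.024] [0.0006, 0.0003, 0.0]
[0.009, -0.414, -0.024] [0.0006, 0.0003, 0.0]
[0.009, -0.414, -0.024] [0.0006, 0.0003, 0.0]
[0.009, -0.414, -0.023] [0.0006, 0.0003, 0.0]
[0.009, -0.414, -0.023] [0.0006, 0.0003, 0.0]
[0.0, 0.0, 0.0] [0.0006, 0.0003, 0.0]
```

arm_command(
  series=[
    {"dp": [0, -0.36, -0.025], "angular": [0.001, 0.002, 0], "gripper": 20},
    {"dp": [0, -0.42, -0.025], "angular": [0.001, 0.001, 0], "gripper": 20},
    {"dp": [0, -0.42, -0.025], "angular": [0, 0, 0], "gripper": 20},
    {"dp": [0, -0.42, -0.025], "angular": [0, 0, 0], "gripper": 20},
    {"dp": [0, -0.42, -0.025], "angular": [0, 0, 0], "gripper": 20},
    {"dp": [0, -0.42, -0.025], "angular": [0, 0, 0], "gripper": 20},
    {"dp": [0, -0.2, -0.02], "angular": [0, 0, 0], "gripper": 20},
    {"dp": [0, 0, 0], "angular": [0, 0, 0], "gripper": 20},
  ],
)

```text
clock: 26.55
position: [0.4827, -0.3888, 0.287]
ee_rot: [0.708, 0.001, 0.707, -0.001]
contact_force: [-0.0, 0.0, -0.9]
width: 0.0237
```

```bash
python3 - <<'E'
from h import *
plan([((.4861,-.4034,.26),8)],0)
E
```

```text
clk 26.55 p [ 0.4827 -0.3888  0.287 ] jawdeg -0.14 tilt [ 1.3e-03  2.0e-04 -1.0e+00] F [-0.   0.  -0.9] w 0.0237
[0.028, -0.015, 0.004] [-0.0002, 0.0001, -0.0]
[0.028, -0.015, 0.004] [-0.0002, 0.0001, -0.0]
[0.028, -0.015, 0.004] [-0.0002, 0.0001, -0.0]
[0.028, -0.015, 0.004] [-0.0002, 0.0001, -0.0]
[0.028, -0.015, 0.004] [-0.0002, 0.0001, -0.0]
[0.028, -0.015, 0.004] [-0.0002, 0.0001, -0.0]
[0.028, -0.015, 0.004] [-0.0002, 0.0001, -0.0]
[0.028, -0.015, 0.004] [-0.0002, 0.0001, -0.0]
```

arm_command(
  series=[
    {"dp": [0, -0.03, 0.006], "angular": [0, 0, 0], "gripper": 20},
    {"dp": [0, -0.03, 0.006], "angular": [0, 0, 0], "gripper": 20},
    {"dp": [0, -0.03, 0.006], "angular": [0, 0, 0], "gripper": 20},
    {"dp": [0, -0.025, 0.006], "angular": [0, 0, 0], "gripper": 20},
    {"dp": [0.2, 0, 0], "angular": [0, 0, 0], "gripper": 20},
    {"dp": [0.2, 0, 0], "angular": [0, 0, 0], "gripper": 20},
    {"dp": [0.2, 0, 0], "angular": [0, 0, 0], "gripper": 20},
    {"dp": [0, 0, 0], "angular": [0, 0, 0], "gripper": 20},
  ],
)

```text
clock: 27.55
position: [0.4882, -0.3978, 0.2155]
ee_rot: [0.709, -0.001, 0.706, 0.002]
contact_force: [-1.4, 0.5, -0.6]
width: 0.0237
```

```bash
python3 - <<'E'
from h import *
plan([((.4857,-.4032,.1983),3),((.4857,-.4032,.17),5)],0)
s=get_image("side");w=wrist()
P=cloud(w);q=P.reshape(-1,3);k=w["depth"].ravel()>0
a=q[k&(abs(q[:,2]-.075)<.005)&(q[:,1]<-.34)]
if len(a):print("standtop",len(a),cv2.minAreaRect(np.ascontiguousarray(a[:,:2],np.float32)))
p=tip();u,v=proj(s,p).round().astype(int);print(p,(u,v),"mouth",proj(s,[.4848,-.4027,.075]))
cv2.imwrite("pics/w6.png",cv2.resize(s["image"][v-40:v+50,u-60:u+60],None,fx=5,fy=5,interpolation=cv2.INTER_CUBIC))
E
```

```text
clk 27.55 p [ 0.4882 -0.3978  0.2155] jawdeg 0.24 tilt [ 4.3e-03  6.0e-04 -1.0e+00] F [-1.4  0.5 -0.6] w 0.0237
[0.048, -0.015, -0.007] [0.0003, 0.0003, -0.0]
[0.048, -0.015, -0.007] [0.0003, 0.0003, -0.0]
[0.048, -0.015, -0.007] [0.0003, 0.0003, -0.0]
[0.047, -0.0, -0.0] [0.0003, 0.0003, -0.0]
[0.047, -0.0, -0.0] [0.0003, 0.0003, -0.0]
[0.047, -0.0, -0.0] [0.0003, 0.0003, -0.0]
[0.047, -0.0, -0.0] [0.0003, 0.0003, -0.0]
[0.047, -0.0, -0.0] [0.0003, 0.0003, -0.0]
standtop 5469 ((0.48483601212501526, -0.4029262661933899), (0.0762164518237114, 0.07642938941717148), 9.69826602935791)
[ 0.48928385 -0.39841344  0.11002913] (np.int64(316), np.int64(354)) mouth [313.39715638 372.15676778]
```

View pics/w6.png

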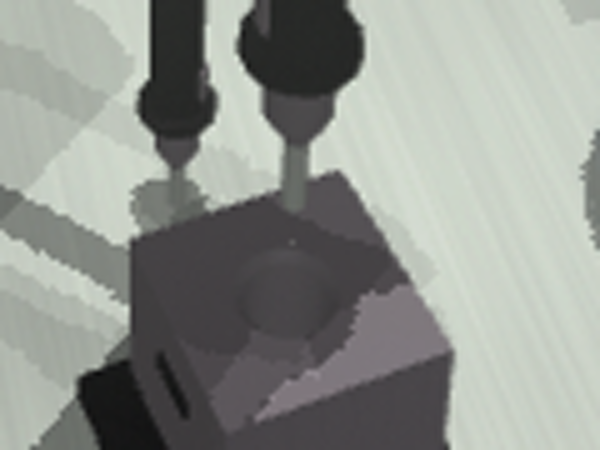

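arm_command(
  series=[
    {"dp": [0.04, -0.02, -0.008], "angular": [0.001, 0.002, 0], "gripper": 20},
    {"dp": [0.04, -0.02, -0.006], "angular": [0.001, 0.001, 0], "gripper": 20},
    {"dp": [0.04, -0.003, 0], "angular": [0, 0, 0], "gripper": 20},
    {"dp": [0.03, 0, 0], "angular": [0, 0, 0], "gripper": 20},
    {"dp": [0, 0, 0], "angular": [0, 0, 0], "gripper": 20},
    {"dp": [0, 0, 0], "angular": [0, 0, 0], "gripper": 20},
    {"dp": [0, 0, 0], "angular": [0, 0, 0], "gripper": 20},
    {"dp": [0, 0, 0], "angular": [0, 0, 0], "gripper": 20},
  ],
)

```text
clock: 28.65
position: [0.489, -0.4059, 0.2022]
ee_rot: [0.71, -0.003, 0.705, -0.002]
contact_force: [0.2, -0.5, -1.2]
width: 0.0238
```

```bash
python3 - <<'E'
from h import *
plan([((.4857,-.4032,.1983),3),((.4857,-.4032,.17),5)],0)
s=get_image("side");p=tip();u,v=proj(s,p).round().astype(int);print(p,proj(s,p),"mouth",proj(s,[.4848,-.4029,.075]),"above",proj(s,[.4848,-.4029,p[2]]))
print(get_state()["position"])
cv2.imwrite("pics/w7.png",cv2.resize(s["image"][v-40:v+40,u-50:u+50],None,fx=6,fy=6,interpolation=cv2.INTER_CUBIC));print(u,v)
E
```

```text
clk 28.65 p [ 0.489  -0.4059  0.2022] jawdeg 0.05 tilt [ 0.0071 -0.0074 -0.9999] F [ 0.2 -0.5 -1.2] w 0.0238
[0.011, 0.008, -0.009] [0.0001, 0.0006, 0.0006]
[0.011, 0.008, -0.009] [0.0001, 0.0006, 0.0006]
[0.011, 0.008, -0.009] [0.0001, 0.0006, 0.0006]
[0.047, 0.0, -0.0] [0.0001, 0.0006, 0.0006]
[0.047, 0.0, -0.0] [0.0001, 0.0006, 0.0006]
[0.047, 0.0, -0.0] [0.0001, 0.0006, 0.0006]
[0.047, 0.0, -0.0] [0.0001, 0.0006, 0.0006]
[0.047, 0.0, -0.0] [0.0001, 0.0006, 0.0006]
[ 0.48872292 -0.40571844  0.09419063] [316.73835231 364.90604671] mouth [313.43221005 372.26069895] above [313.7696412  363.90060748]
[ 0.48896431 -0.40592544  0.20219942]
317 365
```

View pics/w7.png

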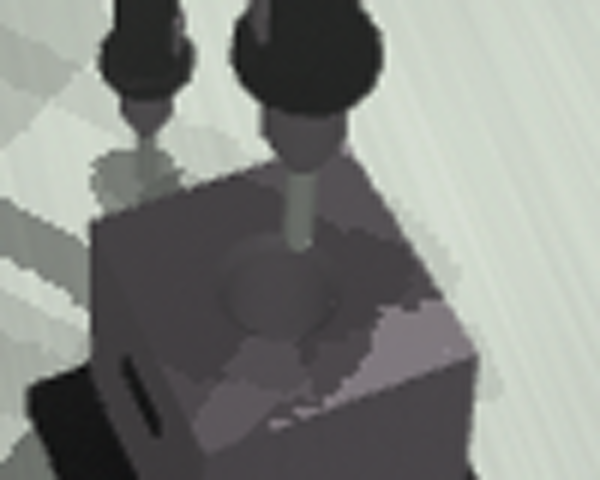

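arm_command(
  series=[
    {"dp": [0, 0.006, -0.008], "angular": [0, 0.001, 0.001], "gripper": 20},
    {"dp": [0, 0.006, -0.008], "angular": [0, 0.001, 0.001], "gripper": 20},
    {"dp": [0, 0.006, -0.008], "angular": [0, 0.001, 0.001], "gripper": 20},
    {"dp": [0, 0, 0], "angular": [0, 0.001, 0.001], "gripper": 20},
    {"dp": [0, 0, 0], "angular": [0, 0, 0], "gripper": 20},
    {"dp": [0, 0, 0], "angular": [0, 0, 0], "gripper": 20},
    {"dp": [0, 0, 0], "angular": [0, 0, 0], "gripper": 20},
    {"dp": [0, 0, 0], "angular": [0, 0, 0], "gripper": 20},
  ],
)

```text
clock: 29.7
position: [0.4859, -0.4036, 0.2023]
ee_rot: [0.707, -0.001, 0.707, -0.0]
contact_force: [-0.1, -0.2, -0.4]
width: 0.0239
```

```bash
cat > s.py <<'E'
from h import *
p=tip();print("tip",p.round(4),"err mm",((np.array([.485,-.4028])-p[:2])*1e3).round(1))
plan([((.4857,-.4032,.17),1)],0)
E
python3 s.py
```

```text
tip [ 0.485  -0.4027  0.0943] err mm [-0.  -0.1]
clk 29.7 p [ 0.4859 -0.4036  0.2023] jawdeg 0.04 tilt [ 5.e-04 -8.e-04 -1.e+00] F [-0.1 -0.2 -0.4] w 0.0239
[0.269, 0.004, -0.002] [0.0004, 0.0003, 0.0005]
```

arm_command(
  series=[
    {"dp": [0.036, 0, 0], "angular": [0, 0, 0], "gripper": 20},
    {"dp": [0.036, 0, 0], "angular": [0, 0, 0], "gripper": 20},
    {"dp": [0.036, 0, 0], "angular": [0, 0, 0], "gripper": 20},
    {"dp": [0.036, 0, 0], "angular": [0, 0, 0], "gripper": 20},
    {"dp": [0.036, 0, 0], "angular": [0, 0, 0], "gripper": 20},
    {"dp": [0.036, 0, 0], "angular": [0, 0, 0], "gripper": 20},
    {"dp": [0, 0, 0], "angular": [0, 0, 0], "gripper": 20},
    {"dp": [0, 0, 0], "angular": [0, 0, 0], "gripper": 20},
  ],
)

```text
clock: 30.7
position: [0.4858, -0.4035, 0.174]
ee_rot: [0.707, -0.0, 0.707, 0.0]
contact_force: [-0.5, -0.7, -1.9]
width: 0.024
```

```bash
python3 s.py
```

```text
tip [ 0.4848 -0.4025  0.066 ] err mm [ 0.2 -0.3]
clk 30.7 p [ 0.4858 -0.4035  0.174 ] jawdeg 0.04 tilt [-2.e-04 -1.e-04 -1.e+00] F [-0.5 -0.7 -1.9] w 0.024
[0.033, 0.002, -0.001] [0.0005, -0.0001, 0.0]
```

Tip is 9 mm inside the well, no contact. Keep descending.

arm_command(
  series=[
    {"dp": [0.05, 0, 0], "angular": [0, 0, 0], "gripper": 20},
    {"dp": [0.05, 0, 0], "angular": [0, 0, 0], "gripper": 20},
    {"dp": [0.05, 0, 0], "angular": [0, 0, 0], "gripper": 20},
    {"dp": [0.05, 0, 0], "angular": [0, 0, 0], "gripper": 20},
    {"dp": [0.05, 0, 0], "angular": [0, 0, 0], "gripper": 20},
    {"dp": [0.05, 0, 0], "angular": [0, 0, 0], "gripper": 20},
    {"dp": [0, 0, 0], "angular": [0, 0, 0], "gripper": 20},
    {"dp": [0, 0, 0], "angular": [0, 0, 0], "gripper": 20},
  ],
)

```text
clock: 31.7
position: [0.4857, -0.4034, 0.1352]
ee_rot: [0.707, -0.0, 0.707, 0.0]
contact_force: [-0.2, -0.2, -1.5]
width: 0.0242
```

```bash
python3 s.py
```

```text
tip [ 0.4847 -0.4024  0.0272] err mm [ 0.3 -0.4]
clk 31.7 p [ 0.4857 -0.4034  0.1352] jawdeg 0.04 tilt [-4.e-04  1.e-04 -1.e+00] F [-0.2 -0.2 -1.5] w 0.0242
[-0.29, 0.002, -0.0] [0.0005, -0.0003, -0.0001]
```

arm_command(
  series=[
    {"dp": [0.03, 0, 0], "angular": [0, 0, 0], "gripper": 20},
    {"dp": [0.03, 0, 0], "angular": [0, 0, 0], "gripper": 20},
    {"dp": [0.03, 0, 0], "angular": [0, 0, 0], "gripper": 20},
    {"dp": [0.03, 0, 0], "angular": [0, 0, 0], "gripper": 20},
    {"dp": [0.015, 0, 0], "angular": [0, 0, 0], "gripper": 20},
    {"dp": [0, 0, 0], "angular": [0, 0, 0], "gripper": 20},
    {"dp": [0, 0, 0], "angular": [0, 0, 0], "gripper": 20},
    {"dp": [0, 0, 0], "angular": [0, 0, 0], "gripper": 20},
  ],
)

```text
clock: 32.7
position: [0.486, -0.4038, 0.1185]
ee_rot: [0.707, -0.001, 0.707, -0.0]
contact_force: [-0.4, -0.7, -1.0]
width: 0.0237
```

```bash
python3 s.py
```

```text
tip [ 0.4851 -0.4028  0.0105] err mm [-0.1  0. ]
clk 32.7 p [ 0.486  -0.4038  0.1185] jawdeg 0.04 tilt [ 5.e-04 -8.e-04 -1.e+00] F [-0.4 -0.7 -1. ] w 0.0237
[-0.429, 0.004, -0.002] [0.0004, 0.0003, 0.0005]
```

arm_command(
  series=[
    {"dp": [0.008, 0, 0], "angular": [0, 0, 0], "gripper": 20},
    {"dp": [0.006, 0, 0], "angular": [0, 0, 0], "gripper": 20},
    {"dp": [0, 0, 0], "angular": [0, 0, 0], "gripper": 20},
    {"dp": [0, 0, 0], "angular": [0, 0, 0], "gripper": 20},
    {"dp": [0, 0, 0], "angular": [0, 0, 0], "gripper": 85},
    {"dp": [0, 0, 0], "angular": [0, 0, 0], "gripper": 85},
    {"dp": [0, 0, 0], "angular": [0, 0, 0], "gripper": 85},
    {"dp": [0, 0, 0], "angular": [0, 0, 0], "gripper": 85},
  ],
)

```text
clock: 33.7
position: [0.4863, -0.4041, 0.1175]
ee_rot: [0.708, -0.001, 0.707, -0.0]
contact_force: [-0.6, -0.2, 0.2]
width: 0.0853
```

```bash
python3 s.py
```

```text
tip [ 0.4855 -0.4032  0.0095] err mm [-0.5  0.4]
clk 33.7 p [ 0.4863 -0.4041  0.1175] jawdeg 0.04 tilt [ 0.0013 -0.0017 -1.    ] F [-0.6 -0.2  0.2] w 0.0853
[-0.438, 0.006, -0.005] [0.0005, 0.0008, 0.0011]
```

Open. Go straight up, then clear.

arm_command(
  series=[
    {"dp": [-0.15, 0, 0], "angular": [0, 0.001, 0.001], "gripper": 85},
    {"dp": [-0.25, 0, 0], "angular": [0, 0, 0], "gripper": 85},
    {"dp": [-0.25, 0, 0], "angular": [0, 0, 0], "gripper": 85},
    {"dp": [-0.3, 0, 0], "angular": [0, 0, 0], "gripper": 85},
    {"dp": [-0.3, 0, 0], "angular": [0, 0, 0], "gripper": 85},
    {"dp": [0, 0, -0.4], "angular": [0, 0, 0], "gripper": 85},
    {"dp": [0, 0, -0.4], "angular": [0, 0, 0], "gripper": 85},
    {"dp": [0, 0, 0], "angular": [0, 0, 0], "gripper": 85},
  ],
)

```text
clock: 34.7
position: [0.3887, -0.4045, 0.2718]
ee_rot: [0.707, -0.001, 0.707, 0.0]
contact_force: [0.5, 0.0, 0.4]
width: 0.0849
```

```bash
python3 - <<'E'
from h import *
s=get_image("side");t=get_image("top");P=cloud(s).reshape(-1,3)
print(get_state()["position"],get_state()["contact_force"])
for z in (.095,.12,.15,.17):
    k=(abs(P[:,2]-z)<.005)&(abs(P[:,0]-.484)<.03)&(abs(P[:,1]+.405)<.025); print(z,k.sum(),P[k].mean(0).round(4))
k=(abs(P[:,0]-.484)<.03)&(abs(P[:,1]+.405)<.025);print("top",P[k,2].max())
Pt=cloud(t)[150:230,300:390].reshape(-1,3);l=Pt[(Pt[:,2]>.118)&(Pt[:,2]<.15)]
print("lever",cv2.minAreaRect(np.ascontiguousarray(l[:,:2],np.float32)))
c=np.zeros((560,800,3),np.uint8);c[:560,:420]=cv2.resize(s["image"][280:420,265:370],(420,560));c[:285,420:]=cv2.resize(t["image"],(380,285));c[285:570,420:][:275]=cv2.resize(s["image"],(380,285))[:275]
cv2.imwrite("pics/end.png",c)
E
```

```text
[ 0.3912423  -0.40481429  0.27140261] [-0.06409542  0.26806352  0.18236514]
0.095 81 [ 0.4812 -0.4116  0.0949]
0.12 73 [ 0.4822 -0.413   0.1202]
0.15 81 [ 0.4826 -0.4126  0.1503]
0.17 103 [ 0.4818 -0.4119  0.1705]
top 0.38863218510040376
lever ((0.6387026309967041, -0.15249761939048767), (0.022087812423706055, 0.12223748117685318), 3.645347833633423)
```

View pics/end.png

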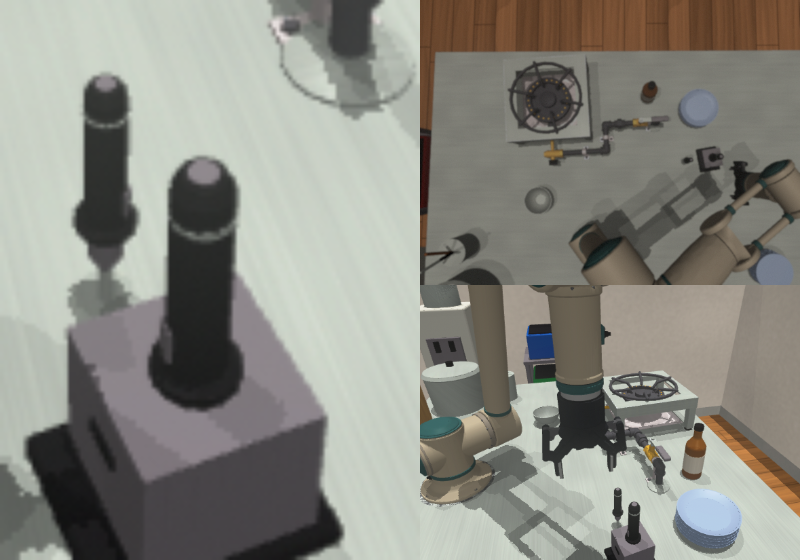

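Detector upright with its collar on the stand, lever in line with the pipe, bystanders where they were, arm clear.

```bash
python3 -c "from rig import sign_off;print(sign_off())"
```

```text
the job is handed in; nothing more can be done
None
```

The job is done and handed in at about 35 s of the 72 s allowed.

- **Valve:** I pushed the lever to its stop. The last measurement has it at 3.6°, against my fit of 3.9° for the pipe, so it is in line.
- **Check:** I drew the larger detector's tip at about 3.7 cm/s from the valve outlet, round both elbows, to the burner cock. By the arm's pose the tip stayed about 3 to 7 mm above the metal. It may have been a little more for about a centimetre between the union and the first elbow. The force readings stayed at noise level, about 1.3 N or less.
- **Return:** The detector stands upright with its collar resting on the stand, at its original pose. It reads as vertical to about 1 mm over the handle.
- **Surroundings:** In the last pictures the dishes, bottle, bowl and the small look-alike pen had not moved, and the arm was clear.

**Checks that failed or disagreed:**
- My final depth reading of the detector's top was spoilt by the arm coming into that region. I judged "fully home" from the collar in the picture and the tip height at release, about 10 mm above the counter.
- Before going back in, the tip was about 4 mm off the well's axis. I corrected this above the stand before lowering it.

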